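Clear the transilluminator and hold its amber cover at the viewing angle

TASK

The gel scoop has been left lying on the closed amber cover of the blue-light transilluminator: hang it by its eye on the free peg of the peg stand, without dropping it, and let go. Then take the cover by its bar handle, raise it to 45 degrees from closed, and hold it still there, so that a colleague can look through the amber and lift the gel tray out from under it; its hinge does not stay up by itself, so finish while still holding the cover. Leave the other things on the bench where they are.

Things in the scene. Friction and masses are not known exactly. Their poses are not given: they have to be found in the camera images.
- transilluminator: Fixed instrument, white housing 215 (x) x 265 (y) x 70 mm high with a hinged amber see-through cover on top (flat top face 96 mm above the bench when closed, black frame, 199 x 252 mm). Origin: centre of its underside on the bench; x points from its front panel to its hinge side, y to the left, z up. With the closed cover its handle bar is the highest point, 133 mm above the bench
- cover (a joint): Hinge of the amber cover, rad: 0 closed, grows as the front edge rises, 0.785 = 45 degrees, stop at 1.75. No spring and almost no friction: it falls shut when let go. The cover weighs 0.3 to 0.6 kg; raising it at the handle takes under 4 N. Listed points: cover_hinge and cover_handle
- cover_hinge (a point): Middle of the hinge axis, at the back of the instrument, 84 mm above the bench; its y axis lies along the hinge axis. The x and z axes turn with the cover (closed: as the instrument's)
- cover_handle (a point): Middle of the cover's handle bar: a dark round steel bar 10 mm thick, straight for 80 mm along the hinge direction, standing across the front of the cover. When closed it lies 192 mm in front of the hinge axis and 44 mm above it (bar axis 128 mm above the bench, 32 mm above the cover's top face), with free space below, before and behind it; the bar can turn between the fingers as the cover swings
- peg_stand: Fixed stand: dark foot 110 x 190 x 14 mm, steel post, cross bar along y 217 mm above the bench, 16 mm thick, with two pegs 110 mm apart that slant up at 45 degrees toward its front (-x). A steel spatula hangs on the peg at its -y side; the one at +y is free. Origin: on the bench, 18 mm in front of the cross bar's axis; x points to the back, y to the left, z up
- free_peg (a point): Middle of the free peg: a steel pin 7 mm thick that sticks out 47 mm from the cross bar along (-1, 0, 1) of the stand's frame, root 223 mm and tip 256 mm above the bench; axes as the stand's
- free_peg_tip (a point): Tip of the free peg (a red ball 9.6 mm across), 23 mm beyond the middle
- gel_scoop: Blue plastic gel scoop, 195 mm long, 45 g, loose, lying flat on the cover. Origin: on its underside. Its x axis points along the handle to the eye, z is the face that is up at the start. Handle 14 mm wide, 11 mm thick, from x = -19 to x = 79 mm; blade 53 mm wide with low rims from x = -86 to -30 mm
- scoop_eye (a point): Centre of the scoop's eye: a round ring with an 18 mm hole, 36 mm across outside, 8 mm thick, 88 mm from the origin along x and 4 mm above the underside; the hole runs along the scoop's z
- scoop_grip (a point): Middle of the scoop's handle, 30 mm from the origin along x, 5.5 mm above the underside; a good place to grip it across its 14 mm width, 58 mm from the eye's centre
- bottle: Bystander, to be left alone: clear lab bottle with a yellow screw cap, 68 mm across, 134 mm high. Origin: centre of its underside
- petri_stack: Bystander, to be left alone: stack of Petri dishes, 91 mm across, 48 mm high. Origin: centre of its underside
- timer: Bystander, to be left alone: white wedge-shaped lab timer, 42 x 66 x 32 mm. Origin: centre of its underside
- kit_box: Bystander, to be left alone: blue flat kit box, 70 x 120 x 45 mm. Origin: centre of its underside

How it is judged:
On the way, in this order (a step that is already met when the one before it is completed fails the run):
1. the gel scoop hangs by its eye on the free peg, let go (distance between scoop_eye and free_peg below 0.038 m and angle between gel_scoop's own x axis and vertical below 0.35 rad and contact force between gel_scoop and peg_stand above 0.1 N and contact force between the fingers and gel_scoop below 0.05 N and linear speed of gel_scoop below 0.08 m/s), for 0.3 s.
2. the cover is raised past 34 degrees (value of joint cover above 0.6 rad), for 0.2 s.
At the end, for the whole second after the job is handed in: The fingers still hold the cover (over 0.5 N), still, open at 45 degrees (39 to 51). The scoop hangs by its eye on the free peg (eye within 38 mm of the peg's middle, handle within 20 degrees of vertical), carried by the stand, at rest, not touched by the fingers (all of step 1 and value of joint cover between 0.68 and 0.89 rad and velocity of joint cover between -0.05 and 0.05 rad/s and contact force between the fingers and cover above 0.5 N); the arm keeps its last pose, push and grip.
It fails at once if a bystander is pushed more than 30 mm (distance of any of bottle, petri_stack, timer, kit_box from where it was at the start of the episode above 0.03 m).
It fails at once if the gel scoop is dropped to the bench (height (world z) of gel_scoop below 0.06 m).
It also fails if it takes over 67 s, if anything falls off the work surface, if the arm or the gripper's body presses on something with over 40 N, if the wrist force passes 120 N, or if a joint passes its speed limit or range.

ROBOT

A 6-joint arm with a two-finger parallel gripper is mounted at the origin on a cart in front of the work surface, level with it; the furniture and walls round the work are solid. World frame = base frame: x ahead of the robot, y to its left, z up, the work surface at z = 0. Lengths are in m, angles in rad, forces in N, time in s.
With the tool pointing down it reaches from about 0.3 to 0.875 m from the base axis. Payload 6.4 kg.
Tool frame: the origin (TCP) lies between the finger pads; the fingertips stand 25 mm ahead of it and the grasp point (between the pads) lies 6 mm ahead of it; z points along the fingers, y is the line along which they close (so a half turn about z gives the same grasp; the last joint's range is limited). The gripper opens to 88 mm and grips with 3 to 60 N. Pads are 18 mm wide; open, the fingers measure 123 mm over their backs; the gripper's body (75 mm by 187 mm) begins 45 mm behind the grasp point.
Start: joints at [-1.318, 0.181, 1.607, -0, 1.354, -0.206], TCP at [0.255, -0.516, 0.264] pointing down, gripper open.
Joint ranges: [-2.99, 2.99], [-0.89, 2.07], [0.3, 2.58], [-1.14, 4.28], [0, 2.63], [-3.12, 3.12]. Speed limits (rad/s): [2.57, 2.57, 3.01, 3.14, 3.14, 3.14].

INTERFACE

Orientations are given as a 3x3 rotation matrix whose columns are the frame's x, y, z axes.
In Python, from rig import monitor, cams, r gives the robot as it stands.
- The arm moves only by the tool apply_moves, never from a script. Its argument "targets" is a list of rows, each a list of 6 numbers: the shift along the tool's x, y, z in cm, then the turn, a rotation vector about the tool's x, y, z in degrees. In form: [[dx, dy, dz, wx, wy, wz], ...]. A call has 1 to 10 rows; each row is the pose to reach, as a shift and turn from the pose commanded when the call began, along the tool's axes at that moment; what a row does not reach only later rows make up. A row lasts 1/12 s, in which the tool goes at most 41.7 mm and 7.16 degrees, less where a joint would pass 70% of its speed; a pose out of reach is approached as far as the arm can. A call with a gripper value outside its range is refused whole. "gripper" is the finger opening in cm, from 0 to 8.81, set as the call begins (left out, the last holds). The fingers move at their own pace and stop on an object; the grip force is fixed at half the most. Time passes only in rows, so rows that repeat a pose let the fingers close. It gives the time, the measured TCP pose, the force, the opening and the grip force at its end, in the units of the state.
- monitor.state(): the state, without advancing time (a new reading comes with each control period).
- cams.grab_frame(name): name is "side" or "top" or "wrist"; returns a dict with "img" (420x560x3 uint8, red, green, blue), "mtx" (3x3 intrinsics, pixels), "pose" (4x4, takes a point from camera to world coordinates); the wrist camera has in their place "T_tool_cam" (4x4, takes a point from camera to tool coordinates, whose origin is the TCP and whose axes are the flange's). Camera axes: x right, y up, looking along -z (the intrinsics and any distortion apply to the point x, -y, -z); pixel columns grow to the right and rows downward; lengths in m; the calibration is good to about 2 mm. A picture is of the moment at which its call begins: read the wrist's pose just before it. There is no depth.
- r.sign_off(): hands the job in; it is judged then, once.
The state is a dict: "t": time; "joint_pos": joint angles; "joint_vel": joint speeds; "effort": joint torques, N m; "ee_pos": TCP position; "tcp_rot": TCP orientation; "contact_force": force on the tool from outside, world axes, zero at the start; "torque": the same for the moment, N m; "grip_width": finger opening in m; "grasp_force": force on a finger pad.
Only numpy, scipy, OpenCV 4.12 (cv2) and the standard library are available. Lean on these libraries where they do the work, as an engineer would, in place of code of your own. Each camera call takes 0.05 s, during which the arm holds its last target. There are 200 camera calls.

## Working session

There is one attempt and no reset: what is moved stays moved. The work goes in short steps, Python scripts to look and compute and a tool call to move; the robot and the scene stay as the last step left them, time stands still between calls to the robot, and variables do not carry over. Pictures are saved under pics/ and viewed, at most 14 in all, crops included, and the job is handed in when it is done.

Besides the shell and the picture viewer there is one more tool, called in YAML: its name, and indented under it one key for each argument. apply_moves: Moves the arm, as the interface text tells. Its arguments: {"type":"object","properties":{"targets":{"type":"array"},"gripper":{"type":"number"}},"required":["targets"]}

```bash
mkdir -p pics; ls; python3 - <<'E'
from rig import monitor,cams,r
import cv2,numpy as np
s=monitor.state();print(s['t'],s['ee_pos'],s['tcp_rot'],s['grip_width'])
for n in('side','top'):
    f=cams.grab_frame(n);cv2.imwrite(f'pics/{n}0.png',f['img'][:,:,::-1]);np.savez(f'{n}0.npz',**f);print(n,f['mtx'],f['pose'],[k for k in f])
E
```

```text
pics
0.0 [ 0.25454727 -0.51504155  0.26282799] [[ 8.96574446e-01  4.42892855e-01 -4.27172223e-04]
 [ 4.42892923e-01 -8.96572986e-01  1.65536193e-03]
 [ 3.50156896e-04 -1.67334676e-03 -9.99998539e-01]] 0.08798699628358972
side [[413.5678939    0.         273.35094801]
 [  0.         413.5678939  206.84347764]
 [  0.           0.           1.        ]] [[-0.99976922 -0.01261826 -0.01738636  0.54235971]
 [-0.00955358 -0.46373786  0.88592095  1.32756162]
 [-0.01924149  0.8858826   0.46351029  0.80772421]
 [ 0.          0.          0.          1.        ]] ['img', 'mtx', 'pose']
top [[388.58844176   0.         276.93109687]
 [  0.         388.58844176 211.56130678]
 [  0.           0.           1.        ]] [[-0.09029831  0.81443563 -0.57318481 -0.41975822]
 [-0.99584463 -0.06700859  0.06167104  0.1752082 ]
 [ 0.01181878  0.5763718   0.81710211  1.53653161]
 [ 0.          0.          0.          1.        ]] ['img', 'mtx', 'pose']
```

View pics/side0.png

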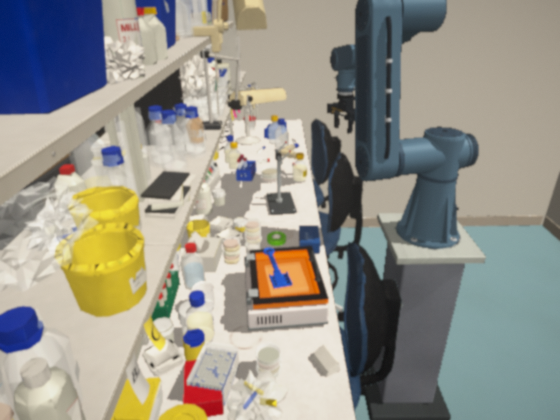

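View pics/top0.png

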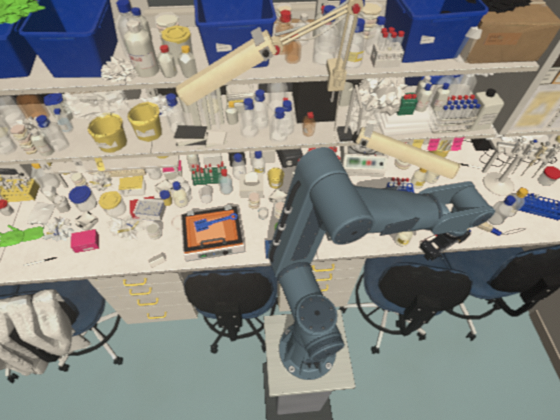

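The side view shows the transilluminator at about (287,285) with the blue scoop on the amber cover, and the peg stand at about (281,190). The top view shows the illuminator at (212,232), but the arm hides the stand. I'll enlarge both and get rough positions.

```bash
cat > h.py <<'E'
import numpy as np,cv2
def ray(f,uv,pose=None):
    P=f['pose'] if pose is None else pose;K=f['mtx']
    d=np.linalg.inv(K)@[uv[0],uv[1],1.];d=np.array([d[0],-d[1],-d[2]])
    return P[:3,3],P[:3,:3]@d
def plane(f,uv,z,pose=None):
    o,d=ray(f,uv,pose);return o+d*(z-o[2])/d[2]
def proj(f,p,pose=None):
    P=f['pose'] if pose is None else pose
    c=P[:3,:3].T@(np.asarray(p)-P[:3,3]);q=f['mtx']@[c[0],-c[1],-c[2]];return q[:2]/q[2]
def tri(rays):
    A=0;b=0
    for o,d in rays:
        d=d/np.linalg.norm(d);M=np.eye(3)-np.outer(d,d);A=A+M;b=b+M@o
    p=np.linalg.solve(A,b);return p,[np.linalg.norm(np.cross(p-o,d/np.linalg.norm(d))) for o,d in rays]
E
python3 - <<'E'
from h import *
s=dict(np.load('side0.npz'));t=dict(np.load('top0.npz'))
a=cv2.resize(s['img'][140:340,235:335],None,fx=3,fy=3,interpolation=3)
b=cv2.resize(t['img'][190:270,170:260],None,fx=5,fy=5,interpolation=3)
o=np.zeros((600,760,3),np.uint8);o[:600,:300]=a;o[:400,305:755]=b
cv2.imwrite('pics/crop0.png',o[:,:,::-1])
print(plane(s,(281,208),0),plane(s,(285,270),.096),plane(t,(212,230),.096))
for f in(s,t):
    h=cv2.cvtColor(f['img'],cv2.COLOR_RGB2HSV)
    m=cv2.inRange(h,(5,180,150),(20,255,255));n,l,st,c=cv2.connectedComponentsWithStats(m);i=np.argsort(-st[1:,4])[:3]+1;print(st[i],c[i])
E
```

```text
[ 0.54050753 -0.20494618  0.        ] [0.53185325 0.35929109 0.096     ] [0.51565283 0.35885837 0.096     ]
[[ 256  250   63   48 1347]
 [ 254  299   73    9  258]
 [ 184  403   24   14   52]] [[285.7423905  271.08685969]
 [290.34108527 303.44573643]
 [196.21153846 406.80769231]]
[[198 213  23   5  34]
 [233 221   4  18  26]
 [222 211  11   3  17]] [[208.55882353 215.08823529]
 [234.30769231 229.57692308]
 [227.17647059 212.11764706]]
```

View pics/crop0.png

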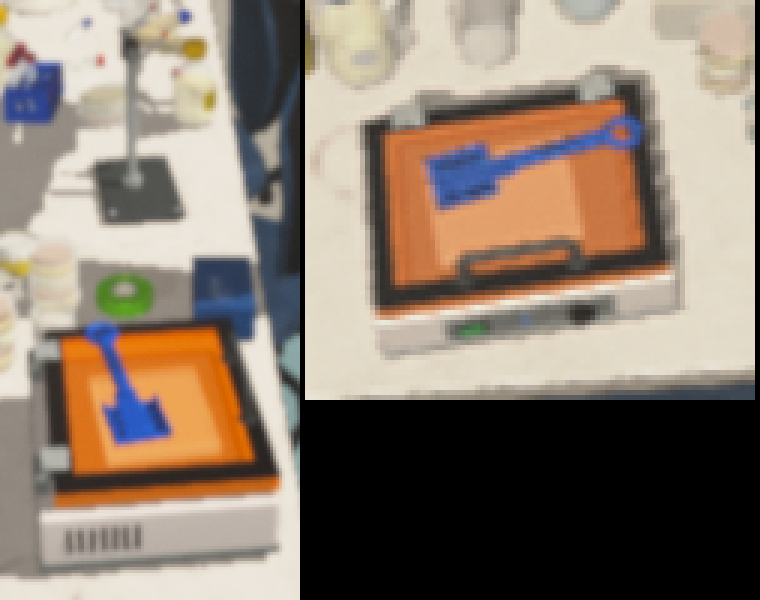

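The crop shows the eye of the scoop at the end nearest the stand, at side pixel (268,251) and top pixel (234,216). The stand is at about (0.54, -0.20). I'll raise the arm and bring it round so the wrist camera can see the stand.

apply_moves:
  targets:
    - [0,0,-10,0,0,-7]
    - [2,-2,-16,0,0,-14]
    - [6,-5,-19,0,0,-21]
    - [27,-22,-19,0,0,-28]
    - [27,-22,-19,0,0,-35]
    - [27,-22,-19,0,0,-42]
    - [27,-22,-19,0,0,-49]
    - [27,-22,-19,0,0,-56]
    - [27,-22,-19,0,0,-64]
    - [27,-22,-19,0,0,-64]

```text
t: 0.93
ee_pos: [0.3861, -0.2258, 0.4466]
tcp_rot: [[-0.011, 1.0, -0.0], [1.0, 0.011, 0.0], [0.0, -0.0, -1.0]]
contact_force: [0.2, -0.2, 0.4]
grip_width: 0.088
grasp_force: 0.0
```

apply_moves:
  targets:
    - [0,0,0,0,0,0]
    - [0,0,0,0,0,0]
    - [0,0,0,0,0,0]

```text
t: 1.18
ee_pos: [0.3858, -0.2279, 0.4459]
tcp_rot: [[-0.005, 1.0, -0.001], [1.0, 0.005, -0.0], [-0.0, -0.001, -1.0]]
contact_force: [0.1, -0.7, -0.0]
grip_width: 0.0881
grasp_force: 0.0
```

```bash
cat >> h.py <<'E'
def grabw(name):
    from rig import monitor,cams
    s=monitor.state();f=cams.grab_frame('wrist')
    T=np.eye(4);T[:3,:3]=s['tcp_rot'];T[:3,3]=s['ee_pos'];f['pose']=T@f['T_tool_cam']
    np.savez(name+'.npz',**f);cv2.imwrite(f'pics/{name}.png',f['img'][:,:,::-1]);return s,f
E
python3 - <<'E'
from h import *
np.set_printoptions(precision=4,suppress=True)
s,f=grabw('w1');print(s['t'],s['ee_pos'],s['tcp_rot'],s['joint_pos'],f['T_tool_cam'],f['mtx'])
E
```

```text
1.1833 [ 0.3858 -0.2279  0.4459] [[-0.0055  1.     -0.0006]
 [ 1.      0.0055 -0.    ]
 [-0.     -0.0006 -1.    ]] [-0.7992 -0.2045  1.6299 -0.0005  1.7166 -0.8048] [[ 0.0001  0.9605  0.2782  0.072 ]
 [ 1.     -0.0002  0.0005  0.0001]
 [ 0.0005  0.2782 -0.9605 -0.1219]
 [ 0.      0.      0.      1.    ]] [[292.0923   0.     284.0151]
 [  0.     292.0923 216.9039]
 [  0.       0.       1.    ]]
```

View pics/w1.png

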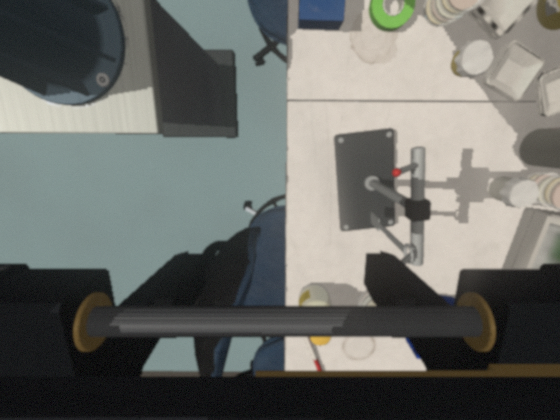

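The wrist view shows the stand: the red peg tip at (396,173), the crossbar from (418,148) to (415,262), and the foot corners at about (337,133), (393,129), (343,230) and (397,226). Next I'll measure these.

```bash
python3 - <<'E'
from h import *
np.set_printoptions(precision=4,suppress=True)
f=dict(np.load('w1.npz'));h=cv2.cvtColor(f['img'],cv2.COLOR_RGB2HSV)
m=(cv2.inRange(h,(0,140,80),(8,255,255))|cv2.inRange(h,(172,140,80),(180,255,255)));m[:,:370]=0;m[:150]=0;m[200:]=0;m[:,420:]=0
n,l,st,c=cv2.connectedComponentsWithStats(m);print(st,c)
tip=c[1+np.argmax(st[1:,4])];print('tip',plane(f,tip,.256))
d=cv2.inRange(h,(0,0,0),(180,90,90));d[:,:325]=0;d[:120]=0;d[236:]=0;d[:,401:]=0
cn=max(cv2.findContours(d,0,2)[0],key=cv2.contourArea)
ps=[plane(f,p[0],.014)[:2] for p in cn];rc=cv2.minAreaRect(np.float32(ps)*1000);print(rc)
# bar: bright-grey region edges
for v in (176,184,236,242):print(v,f['img'][v,400:440].mean(1).astype(int))
for v in(150,165,180,200): print(v)
print(plane(f,(418,148),.225),plane(f,(416,262),.225))
s=dict(np.load('side0.npz'));print('tip in side',proj(s,plane(f,tip,.256)))
E
```

```text
[[     0      0    560    420 235161]
 [   393    169      7      7     39]] [[279.4807 209.5062]
 [395.8205 172.0256]]
tip [ 0.5044 -0.1958  0.256 ]
((544.592529296875, -245.54751586914062), (98.71147155761719, 181.9010772705078), 7.230194091796875)
176 [183 193 198 200 199 197 200 199 197 186 162 129 120 128 144 155 162 161
 163 160 154 148 136 134 146 174 193 202 203 203 204 202 205 204 203 205
 205 206 204 205]
184 [137 136 137 136 137 138 137 136 130 127 109  89  81  81  88  93  97  99
 102 103 103 103 102 102 109 123 130 135 132 135 135 135 136 137 139 135
 138 138 138 138]
236 [201 201 198 199 200 199 201 200 196 181 152 139 139 156 160 165 166 161
 155 150 142 133 128 141 172 193 202 200 201 201 201 202 201 201 203 202
 201 203 203 202]
242 [136 159 182 193 195 191 189 188 184 170 142 128 132 149 156 165 166 162
 158 152 143 131 129 147 177 194 201 202 200 203 199 203 201 199 202 200
 202 205 202 202]
150
165
180
200
[ 0.5385 -0.1723  0.225 ] [ 0.5548 -0.3142  0.225 ]
tip in side [289.6282 150.6176]
```

The peg tip is at about (0.504, -0.196, 0.256) and the stand's yaw is about 6.8°. I'll take one more wrist view from another position to refine that, then go to the illuminator.

apply_moves:
  targets:
    - [4,4,0,0,0,0]
    - [8,8,0,0,0,0]
    - [8,8,0,0,0,0]
    - [8,8,0,0,0,0]
    - [8,8,0,0,0,0]
    - [8,8,0,0,0,0]

```text
t: 1.73
ee_pos: [0.465, -0.1488, 0.4455]
tcp_rot: [[-0.003, 1.0, -0.002], [1.0, 0.003, 0.0], [0.0, -0.002, -1.0]]
contact_force: [0.1, -0.5, -0.6]
grip_width: 0.0878
grasp_force: 0.0
```

```bash
cat >> h.py <<'E'
def redtip(f,guess=(.504,-.196,.256),w=25):
    u=proj(f,guess).astype(int);h=cv2.cvtColor(f['img'],cv2.COLOR_RGB2HSV)
    m=(cv2.inRange(h,(0,140,80),(8,255,255))|cv2.inRange(h,(172,140,80),(180,255,255)))
    k=np.zeros_like(m);k[max(u[1]-w,0):u[1]+w,max(u[0]-w,0):u[0]+w]=255
    n,l,st,c=cv2.connectedComponentsWithStats(m&k);i=1+np.argmax(st[1:,4]);return c[i],st[i]
E
python3 - <<'E'
from h import *
np.set_printoptions(precision=4,suppress=True)
s,f=grabw('w2');print(s['t'],s['ee_pos'],s['joint_vel'])
a=dict(np.load('w1.npz'));c,st=redtip(f);print(c,st,plane(f,c,.256))
c0,_=redtip(a);print(tri([ray(a,c0),ray(f,c)]))
E
```

```text
1.7333 [ 0.465  -0.1488  0.4455] [-0.0143 -0.0153  0.0035  0.002   0.0008  0.0041]
[318.4828 242.1034] [316 239   6   7  29] [ 0.5039 -0.1967  0.256 ]
(array([ 0.5035, -0.1956,  0.2585]), [np.float64(0.00014829119657981842), np.float64(0.00014829119657994616)])
```

apply_moves:
  targets:
    - [40,0,0,0,0,0]
    - [40,0,0,0,0,0]
    - [40,0,0,0,0,0]
    - [40,0,0,0,0,0]
    - [40,0,0,0,0,0]
    - [40,0,0,0,0,0]
    - [40,0,0,0,0,0]
    - [40,0,0,0,0,0]
    - [40,0,0,0,0,0]
    - [40,0,0,0,0,0]

```text
t: 2.62
ee_pos: [0.4633, 0.2543, 0.4463]
tcp_rot: [[-0.004, 1.0, 0.0], [1.0, 0.004, 0.001], [0.001, 0.0, -1.0]]
contact_force: [1.0, -0.5, -0.3]
grip_width: 0.0881
grasp_force: 0.0
```

apply_moves:
  targets:
    - [0,0,0,0,0,0]
    - [0,0,0,0,0,0]
    - [0,0,0,0,0,0]

```text
t: 2.87
ee_pos: [0.4639, 0.2509, 0.4462]
tcp_rot: [[-0.003, 1.0, -0.0], [1.0, 0.003, -0.001], [-0.001, -0.0, -1.0]]
contact_force: [0.4, -0.2, -0.3]
grip_width: 0.0882
grasp_force: 0.0
```

```bash
python3 - <<'E'
from h import *
np.set_printoptions(precision=4,suppress=True)
s,f=grabw('w3');print(s['t'],s['ee_pos'],s['tcp_rot'],s['joint_pos'])
E
```

```text
2.8667 [0.4639 0.2509 0.4462] [[-0.0032  1.     -0.0002]
 [ 1.      0.0032 -0.0008]
 [-0.0008 -0.0002 -1.    ]] [ 0.271  -0.0158  1.4581 -0.0007  1.6997  0.2677]
```

View pics/w3.png

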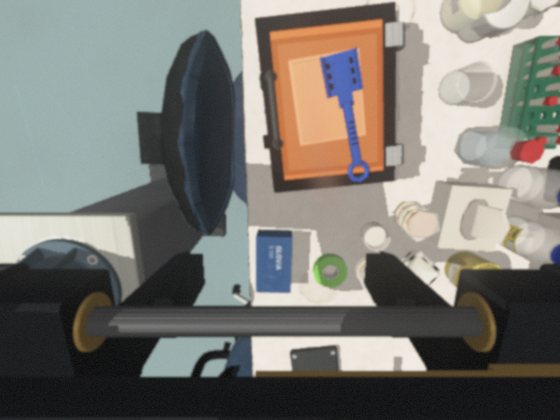

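The wrist view shows the scoop with its eye at (358,171), its blade at (342,72), and the handle bar running from (268,72) to (275,148). The kit box is at (275,262).

```bash
python3 - <<'E'
from h import *
np.set_printoptions(precision=4,suppress=True)
f=dict(np.load('w3.npz'));h=cv2.cvtColor(f['img'],cv2.COLOR_RGB2HSV)
m=cv2.inRange(h,(108,120,70),(128,255,255));m[200:]=0;m[:,:300]=0;m[:,390:]=0
n,l,st,c=cv2.connectedComponentsWithStats(m);i=1+np.argmax(st[1:,4]);print(st[i])
ys,xs=np.nonzero(l==i)
P=np.array([plane(f,(x,y),.103)[:2] for x,y in zip(xs,ys)])
# handle: strip axis by rows between blade and eye
rows=range(108,156);C=[plane(f,(xs[ys==v].mean(),v),.105)[:2] for v in rows if (ys==v).any()]
vx,vy,x0,y0=cv2.fitLine(np.float32(C),2,0,1e-3,1e-3).ravel();d=np.array([vx,vy]);d*=-np.sign(vy)
t=(P-[x0,y0])@d;print('dir',d,'yaw',np.degrees(np.arctan2(d[1],d[0])),'len',np.ptp(t))
e=np.array([x0,y0])+d*(t.max()-.018);print('eye',e,'grip',e-d*.058,'from blade end grip',np.array([x0,y0])+d*(t.min()+.086+.030))
# frame: dark outline of whole cover + orange
o=cv2.inRange(h,(5,150,120),(20,255,255));o[210:]=0
cn=max(cv2.findContours(o,0,2)[0],key=cv2.contourArea)
R=cv2.minAreaRect(np.float32([plane(f,p[0],.092)[:2] for p in cn])*1000);print('amber',R)
# handle bar: dark pixels columns
for v in range(72,150,6):
    g=f['img'][v,255:290].mean(1).astype(int);print(v,g)
E
```

```text
[ 325   50   36   94 1391]
dir [ 0.2143 -0.9768] yaw -77.62684 len 0.12619743494713742
eye [0.5646 0.3251] grip [0.5522 0.3817] from blade end grip [0.5663 0.3174]
amber ((533.089111328125, 362.9478759765625), (161.94371032714844, 215.09808349609375), 5.7449188232421875)
72 [227 225 226 223 206 165 108  69  65  66  69  78  84  88  85  81  76  75
  82  97 108 122 129 133 139 145 148 149 150 148 146 149 149 152 165]
78 [229 228 221 197 148  98  70  65  63  70  78  84  93  97  96  92  84  75
  71  69  79 101 117 130 135 142 146 147 150 148 148 149 150 151 156]
84 [228 227 228 220 194 143  92  64  62  60  63  68  75  88  98 100  92  85
  81  94 112 125 130 131 133 138 144 145 150 149 146 146 149 148 150]
90 [228 228 227 229 227 218 186 133  87  65  61  66  66  82  93 100  95  86
  81  86 105 122 126 129 131 134 140 145 148 150 149 146 147 146 149]
96 [228 228 228 230 229 230 222 197 147  93  69  62  65  72  87  99 101  94
  83  80  89 109 126 129 131 133 138 142 146 146 148 147 148 148 149]
102 [228 227 228 229 227 228 227 217 186 127  82  65  63  67  80  90 100  98
  92  82  80  97 118 
[... 377 characters left out ...]
26 224 215 181 126  81  64  63  67  82  89
  95  95  90  80  83 104 122 128 130 131 135 139 146 145 146 146 145]
126 [227 227 226 226 226 227 225 227 227 225 214 173 113  67  63  65  70  81
  94  99  95  86  81  89 110 123 128 130 132 137 143 146 146 146 147]
132 [226 227 226 227 228 227 227 228 227 226 219 193 143  92  65  61  64  72
  87  97  94  92  83  82  96 116 126 127 130 132 137 142 146 147 146]
138 [227 227 226 228 228 228 219 187 130  79  60  58  59  60  58  63  61  66
  78  92  94  91  82  74  82  97 114 125 129 129 133 143 142 145 144]
144 [227 227 227 227 228 227 226 216 177 113  69  55  56  58  59  61  68  76
  83  86  82  78  71  67  63  66  70  89 105 121 128 136 143 144 142]
```

```bash
python3 - <<'E'
from h import *
np.set_printoptions(precision=4,suppress=True)
f=dict(np.load('w3.npz'));h=cv2.cvtColor(f['img'],cv2.COLOR_RGB2HSV)
m=cv2.inRange(h,(100,90,50),(135,255,255));m[200:]=0;m[:,:305]=0;m[:,385:]=0
m=cv2.morphologyEx(m,cv2.MORPH_CLOSE,np.ones((5,5)))
n,l,st,c=cv2.connectedComponentsWithStats(m);i=1+np.argmax(st[1:,4]);print(st[1:])
ys,xs=np.nonzero(l==i)
P=np.array([plane(f,(x,y),.103)[:2] for x,y in zip(xs,ys)])
C=[plane(f,(xs[ys==v].mean(),v),.107)[:2] for v in range(108,156)]
vx,vy,x0,y0=cv2.fitLine(np.float32(C),2,0,1e-3,1e-3).ravel();d=np.array([vx,vy]);d*=-np.sign(vy)
o=np.array([x0,y0]);t=(P-o)@d;print('dir',d,np.degrees(np.arctan2(d[1],d[0])),'len',np.ptp(t))
e=ys>158;print('eye by ring',plane(f,((xs[e].min()+xs[e].max())/2,(ys.max()-11)),.104))
print('eye by end',o+d*(t.max()-.018),'grip',o+d*(t.max()-.076),'grip from blade',o+d*(t.min()+.116))
E
```

```text
[[ 321   50   48  133 2184]]
dir [ 0.2441 -0.9698] -75.873436 len 0.18929859165517365
eye by ring [0.5807 0.2643 0.104 ]
eye by end [0.5805 0.2643] grip [0.5663 0.3206] grip from blade [0.567  0.3179]
```

apply_moves:
  targets:
    - [3,4,4,0,0,-7]
    - [6.8,8,8,0,0,-14]
    - [6.8,10.3,12,0,0,-14]
    - [6.8,10.3,16,0,0,-14]
    - [6.8,10.3,20,0,0,-14]
    - [6.8,10.3,24,0,0,-14]
    - [6.8,10.3,24,0,0,-14]
    - [6.8,10.3,24,0,0,-14]
    - [6.8,10.3,24,0,0,-14]
  gripper: 4

```text
t: 3.67
ee_pos: [0.5657, 0.3189, 0.2047]
tcp_rot: [[-0.244, 0.97, -0.005], [0.97, 0.244, -0.002], [-0.001, -0.005, -1.0]]
contact_force: [-0.1, -0.5, 0.7]
grip_width: 0.0403
grasp_force: 0.0
```

```bash
python3 - <<'E'
from h import *
np.set_printoptions(precision=4,suppress=True)
s,f=grabw('w4');print(s['t'],s['ee_pos'],s['tcp_rot'],s['grip_width'])
g=np.array([.5663,.319,.104]);print(s['tcp_rot'].T@(g-s['ee_pos']))
print(proj(f,[.5805,.2643,.104]),proj(f,g))
E
```

```text
3.6667 [0.5657 0.3189 0.2047] [[-0.2444  0.9697 -0.0047]
 [ 0.9697  0.2444 -0.0018]
 [-0.0006 -0.005  -1.    ]] 0.040273193572097736
[0.     0.0011 0.1007]
[285.7231 288.8701] [285.3423 225.9119]
```

View pics/w4.png

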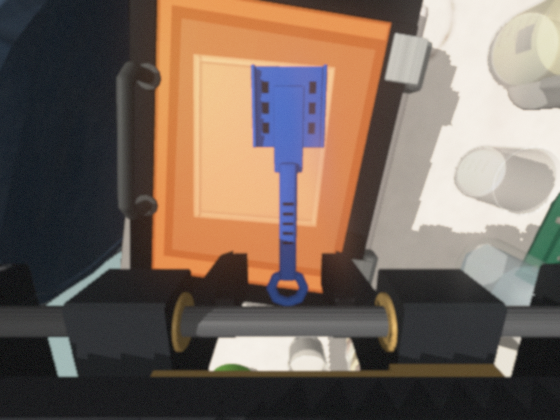

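The handle is centred between the fingers, with the eye at (287,288), within 2 px of the prediction. The bar is at (127,75) to (131,205). Now I'll descend and grasp.

apply_moves:
  targets:
    - [0,0.15,4,0,0,0]
    - [0,0.15,7,0,0,0]
    - [0,0.15,8.1,0,0,0]
    - [0,0.15,8.1,0,0,0]
    - [0,0.15,8.1,0,0,0]

```text
t: 4.13
ee_pos: [0.569, 0.3217, 0.1282]
tcp_rot: [[-0.246, 0.969, 0.003], [0.969, 0.246, 0.001], [0.0, 0.003, -1.0]]
contact_force: [0.8, 0.3, 1.5]
grip_width: 0.0402
grasp_force: 0.0
```

apply_moves:
  targets:
    - [0,0,0,0,0,0]
    - [0,0,0,0,0,0]
    - [0,0,0,0,0,0]
    - [0,0,0,0,0,0]
    - [0,0,0,0,0,0]
    - [0,0,0,0,0,0]
  gripper: 0.5

```text
t: 4.63
ee_pos: [0.5682, 0.3217, 0.1266]
tcp_rot: [[-0.247, 0.969, 0.002], [0.969, 0.247, 0.001], [0.0, 0.002, -1.0]]
contact_force: [-0.7, 0.2, 6.4]
grip_width: 0.0135
grasp_force: 30.0
```

```bash
python3 - <<'E'
from h import *
np.set_printoptions(precision=4,suppress=True)
f=dict(np.load('w4.npz'));im=f['img'].mean(2).astype(int)
a=[]
for v in range(85,200,10):
    print(v,im[v,112:142])
E
```

```text
85 [38 38 37 47 68 85 94 96 96 90 85 76 73 65 59 58 55 46 46 46 44 41 46 48
 53 54 58 65 80 93]
95 [35 35 39 48 67 84 92 96 98 90 80 76 69 67 63 55 53 50 46 46 43 43 45 51
 50 49 48 52 50 52]
105 [37 41 38 45 62 76 89 95 94 91 83 76 71 68 62 56 55 52 47 44 44 40 44 48
 52 49 53 55 52 49]
115 [39 40 41 46 59 76 87 92 95 88 84 77 74 68 63 58 54 49 46 50 45 44 46 51
 51 51 50 48 50 51]
125 [39 37 39 42 53 71 83 92 91 91 84 77 71 67 63 56 53 48 47 46 44 42 49 48
 52 49 51 50 49 50]
135 [40 37 41 41 53 68 84 92 93 90 84 78 72 67 63 58 54 52 48 48 45 44 47 45
 52 51 46 48 52 49]
145 [40 38 40 43 49 71 85 90 91 90 84 80 74 68 62 60 55 49 49 45 43 44 46 50
 51 47 48 49 52 50]
155 [39 39 43 42 53 71 82 90 89 88 84 77 73 70 62 60 55 49 48 42 43 44 44 47
 47 48 48 49 49 51]
165 [37 41 40 43 54 69 82 90 90 87 85 79 73 69 65 60 57 51 48 46 45 46 44 50
 47 48 47 51 47 50]
175 [41 43 41 46 51 68 82 89 89 88 81 78 73 68 67 55 54 48 50 44 44 45 44 48
 51 49 48 51 45 48]
185 [38 40 37 44 50 65 81 88 89 87 81 79 74 69 65 58 55 50 43 46 43 44 45 45
 46 45 46 49 46 45]
195 [43 39 42 38 45 61 76 84 90 87 81 78 71 69 64 60 55 54 49 49 44 46 46 45
 46 48 53 58 66 70]
```

apply_moves:
  targets:
    - [0,0,0,0,0,0]
    - [0,0,0,0,0,0]
    - [0,0,0.2,0,0,0]
    - [0,0,0.2,0,0,0]
    - [0,0,0.2,0,0,0]
  gripper: 3

```text
t: 5.05
ee_pos: [0.5672, 0.3213, 0.1227]
tcp_rot: [[-0.247, 0.969, -0.001], [0.969, 0.247, -0.0], [-0.0, -0.001, -1.0]]
contact_force: [-0.7, 0.9, 0.7]
grip_width: 0.0302
grasp_force: 0.0
```

apply_moves:
  targets:
    - [0,0,0,0,0,0]
    - [0,0,0,0,0,0]
    - [0,0,0,0,0,0]
    - [0,0,0,0,0,0]

```text
t: 5.38
ee_pos: [0.5676, 0.3215, 0.1234]
tcp_rot: [[-0.247, 0.969, 0.0], [0.969, 0.247, 0.0], [0.0, 0.0, -1.0]]
contact_force: [0.3, 0.5, -0.0]
grip_width: 0.0302
grasp_force: 0.0
```

apply_moves:
  targets:
    - [0,0,0,0,0,0]
    - [0,0,0,0,0,0]
    - [0,0,0,0,0,0]
    - [0,0,0,0,0,0]
    - [0,0,0,0,0,0]
  gripper: 0.5

```text
t: 5.8
ee_pos: [0.5677, 0.3215, 0.1234]
tcp_rot: [[-0.247, 0.969, 0.0], [0.969, 0.247, 0.0], [0.0, 0.0, -1.0]]
contact_force: [-0.2, -0.6, -0.4]
grip_width: 0.0135
grasp_force: 30.0
```

apply_moves:
  targets:
    - [0,0,-2,0,0,0]
    - [0,0,-6,0,0,0]
    - [0,0,-10,0,0,0]
    - [0,0,-10,0,0,0]
    - [0,0,-10,0,0,0]

```text
t: 6.22
ee_pos: [0.5694, 0.3221, 0.2271]
tcp_rot: [[-0.247, 0.969, 0.007], [0.969, 0.247, 0.002], [0.001, 0.007, -1.0]]
contact_force: [0.6, -0.8, -0.9]
grip_width: 0.0136
grasp_force: 30.0
```

```bash
python3 - <<'E'
from h import *
np.set_printoptions(precision=4,suppress=True)
s,f=grabw('w5');print(s['t'],s['ee_pos'],s['grip_width'],s['grasp_force'])
im=f['img'][200:420,180:400];cv2.imwrite('pics/w5c.png',cv2.resize(im,None,fx=2.5,fy=2.5)[:,:,::-1])
E
```

```text
6.2167 [0.5694 0.3221 0.2271] 0.01357991555417212 29.997826516628265
```

View pics/w5.png

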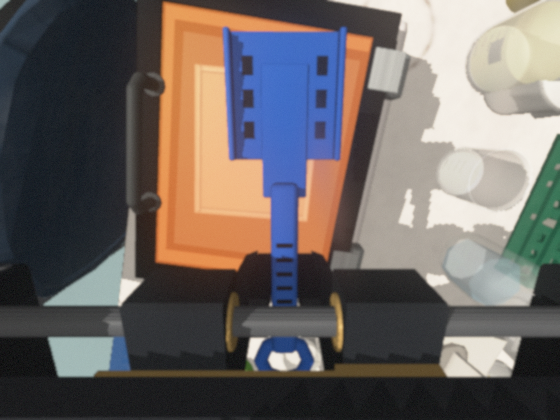

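The scoop is held along its axis, with the eye at (285,354) in the wrist view, about 57 mm from the TCP. Next I'll lift and go round to a point in front of the peg.

apply_moves:
  targets:
    - [0,0,-6,0,0,-3]
    - [-4,-4,-10,0,0,-10]
    - [-9,-7,-14,0,0,-17]
    - [-13,-10,-18,0,0,-24]
    - [-17,-13,-19,0,0,-31]
    - [-21,-16,-19,0,0,-38]
    - [-25,-19,-19,0,0,-45]
    - [-28,-21,-19,0,0,-52]
    - [-31,-24,-19,0,0,-59]
    - [-34,-27,-19,0,0,-66]

```text
t: 7.1
ee_pos: [0.4416, 0.0312, 0.4015]
tcp_rot: [[-0.977, 0.212, -0.003], [0.212, 0.977, 0.0], [0.003, -0.0, -1.0]]
contact_force: [-0.1, -1.5, -0.8]
grip_width: 0.0136
grasp_force: 30.0
```

```bash
cat > plan.py <<'E'
from h import *
from rig import monitor
from scipy.spatial.transform import Rotation as Ro
np.set_printoptions(precision=3,suppress=True)
YAW=np.radians(6.8);TIP=np.array([.5038,-.1960,.2572]);EYE=np.array([-.0572,-.0005,.0234])
xs=np.array([np.cos(YAW),np.sin(YAW),0]);ys=np.array([-np.sin(YAW),np.cos(YAW),0]);zs=np.array([0,0,1.])
p=(xs-zs)/2**.5
def goal(along,tilt=45.,off=(0,0,0)):
    """eye 'along' m past the tip centre; tilt of tool z below horizontal"""
    a=np.radians(tilt);z=np.cos(a)*xs-np.sin(a)*zs;y=ys;x=np.cross(y,z)
    R=np.c_[x,y,z];return TIP+p*along+np.array(off)-R@EYE,R
def rel(P,R,s=None):
    s=s or monitor.state();M=s['tcp_rot']
    return np.r_[M.T@(P-s['ee_pos'])*100,np.degrees(Ro.from_matrix(M.T@R).as_rotvec())]
E
python3 - <<'E'
from plan import *
s=monitor.state();print(s['ee_pos'],s['joint_pos'])
for al in(-.08,-.04,0,.03):
    P,R=goal(al);print(al,P,rel(P,R))
print(R)
E
```

```text
[0.442 0.031 0.402] [-0.199 -0.21   1.72  -0.     1.634 -1.556]
-0.08 [ 0.391 -0.209  0.29 ] [ -0.166 -24.542  11.168  -7.455 -44.725 -18.034]
-0.04 [ 0.419 -0.206  0.262] [ -2.847 -23.619  13.99   -7.455 -44.725 -18.034]
0 [ 0.447 -0.202  0.233] [ -5.529 -22.697  16.811  -7.455 -44.725 -18.034]
0.03 [ 0.468 -0.2    0.212] [ -7.54  -22.006  18.927  -7.455 -44.725 -18.034]
[[-0.702 -0.118  0.702]
 [-0.084  0.993  0.084]
 [-0.707  0.    -0.707]]
```

apply_moves:
  targets:
    - [2,-4,0,-1,-6,-3]
    - [3,-8,0,-2,-12,-6]
    - [3,-12,1,-3,-18,-9]
    - [3,-16,2,-4,-24,-11]
    - [3,-20,4,-5,-30,-13]
    - [2,-24.5,6,-6,-36,-15]
    - [1,-24.5,8,-7,-41,-17]
    - [0,-24.5,10,-7.5,-44.7,-18]
    - [-0.2,-24.5,11.2,-7.5,-44.7,-18]
    - [-0.2,-24.5,11.2,-7.5,-44.7,-18]

```text
t: 7.93
ee_pos: [0.3981, -0.1979, 0.2931]
tcp_rot: [[-0.716, -0.086, 0.692], [-0.045, 0.996, 0.077], [-0.696, 0.024, -0.717]]
contact_force: [-0.3, 1.5, -2.2]
grip_width: 0.0138
grasp_force: 30.0
```

apply_moves:
  targets:
    - [0,0,0,0,0,0]
    - [0,0,0,0,0,0]
    - [0,0,0,0,0,0]
    - [0,0,0,0,0,0]

```text
t: 8.27
ee_pos: [0.4006, -0.198, 0.3025]
tcp_rot: [[-0.713, -0.102, 0.694], [-0.073, 0.995, 0.072], [-0.698, 0.001, -0.716]]
contact_force: [-0.5, -0.8, 0.6]
grip_width: 0.0138
grasp_force: 30.0
```

```bash
python3 - <<'E'
from plan import *
from rig import cams
s,f=grabw('w6');print(s['t'],s['ee_pos'],s['joint_pos'],s['tcp_rot'])
for al in(-.04,0,.03): print(al,rel(*goal(al),s))
t=cams.grab_frame('top');np.savez('top6.npz',**t);d=cams.grab_frame('side');np.savez('side6.npz',**d)
M,T=s['tcp_rot'],s['ee_pos'];e=T+M@EYE
print('eye',e);S=[]
for n,g in(('top',t),('side',d)):
    print(n,'eye px',proj(g,e),'tip px',proj(g,TIP))
    try: print(redtip(g,TIP,8))
    except Exception as x: print(x)
    u=proj(g,TIP).astype(int);c=g['img'][u[1]-30:u[1]+30,u[0]-30:u[0]+30];S.append(cv2.resize(c,(400,400),interpolation=3))
cv2.imwrite('pics/c6.png',np.hstack(S)[:,:,::-1])
E
```

```text
8.2667 [ 0.401 -0.198  0.303] [-1.233 -0.508  2.284  0.793  1.261 -3.118] [[-0.713 -0.102  0.694]
 [-0.073  0.995  0.072]
 [-0.698  0.001 -0.716]]
-0.04 [ 1.6   -0.952  4.159 -0.618 -0.745 -0.698]
0 [ 1.548 -0.908  8.159 -0.618 -0.745 -0.698]
0.03 [ 1.509 -0.876 11.158 -0.618 -0.745 -0.698]
eye [ 0.458 -0.193  0.326]
top eye px [346.894 200.95 ] tip px [342.883 201.909]
attempt to get argmax of an empty sequence
side eye px [301.947 133.284] tip px [289.772 150.304]
attempt to get argmax of an empty sequence
```

View pics/c6.png

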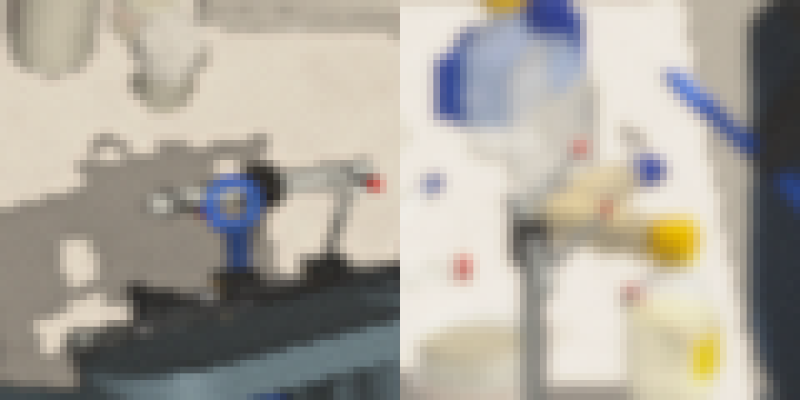

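In the top view the eye is at about (347.7,202), against a prediction of (346.9,201). In the side view it is at (301.8,132.3), against (301.9,133.3), and the tip shows near (290,151). Both models agree. Joint 6 is at its limit here because the wrist is close to the base. Moving forward should free it, so I'll advance to 4 cm before the tip.

apply_moves:
  targets:
    - [0.5,-0.5,1.5,-0.3,-0.3,-0.3]
    - [1,-0.9,3,-0.6,-0.7,-0.7]
    - [1.6,-0.9,4.2,-0.6,-0.7,-0.7]
    - [1.6,-0.9,4.2,-0.6,-0.7,-0.7]
    - [1.6,-0.9,4.2,-0.6,-0.7,-0.7]
    - [1.6,-0.9,4.2,-0.6,-0.7,-0.7]

```text
t: 8.92
ee_pos: [0.4274, -0.1954, 0.2729]
tcp_rot: [[-0.719, -0.099, 0.688], [-0.065, 0.995, 0.075], [-0.692, 0.009, -0.722]]
contact_force: [0.4, -0.4, -0.7]
grip_width: 0.0136
grasp_force: 30.0
```

```bash
python3 - <<'E'
from plan import *
s=monitor.state();print(s['t'],s['joint_pos'])
for tl in(45,55):
  for al in(-.04,0,.03): print(tl,al,rel(*goal(al,tl),s))
E
```

```text
8.9167 [-1.137 -0.401  2.279  0.813  1.127 -3.118]
45 -0.04 [ 1.445 -0.938  0.165 -0.424 -1.179 -1.166]
45 0 [ 1.363 -0.908  4.164 -0.424 -1.179 -1.166]
45 0.03 [ 1.302 -0.885  7.164 -0.424 -1.179 -1.166]
55 -0.04 [ 0.972 -0.935 -0.802 -0.321  8.821 -1.2  ]
55 0 [ 0.89  -0.905  3.197 -0.321  8.821 -1.2  ]
55 0.03 [ 0.828 -0.882  6.196 -0.321  8.821 -1.2  ]
```

```bash
cat >> plan.py <<'E'
def goal2(along,tilt,yaw,off=(0,0,0)):
    a=np.radians(tilt);w=np.radians(yaw);X=np.array([np.cos(w),np.sin(w),0]);y=np.array([-np.sin(w),np.cos(w),0])
    z=np.cos(a)*X-np.sin(a)*zs;R=np.c_[np.cross(y,z),y,z];return TIP+p*along+np.array(off)-R@EYE,R
E
python3 - <<'E'
from plan import *
s=monitor.state()
print(rel(*goal2(-.04,58,-2),s))
E
```

```text
[ 0.76  -0.001 -1.027  5.126 11.764  5.747]
```

apply_moves:
  targets:
    - [0.4,0,-1,2.5,6,3]
    - [0.8,0,-1,5.1,11.8,5.7]
    - [0.8,0,-1,5.1,11.8,5.7]
    - [0.8,0,-1,5.1,11.8,5.7]
    - [0.8,0,-1,5.1,11.8,5.7]
    - [0.8,0,-1,5.1,11.8,5.7]

```text
t: 9.42
ee_pos: [0.4145, -0.1968, 0.2739]
tcp_rot: [[-0.848, 0.035, 0.529], [0.03, 0.999, -0.018], [-0.53, 0.001, -0.848]]
contact_force: [-0.4, -1.0, -0.2]
grip_width: 0.0138
grasp_force: 30.0
```

```bash
python3 - <<'E'
from plan import *
s=monitor.state();print(s['t'],s['joint_pos'],s['ee_pos']+s['tcp_rot']@EYE)
for a in(-.04,-.01,.02,.03):print(rel(*goal2(a,58,-2),s))
E
```

```text
9.4167 [-1.001 -0.423  2.215  0.52   1.072 -2.725] [ 0.475 -0.199  0.284]
[-0.094  0.007 -0.076  0.053 -0.024 -0.022]
[-0.748  0.329  2.834  0.053 -0.024 -0.022]
[-1.403  0.651  5.744  0.053 -0.024 -0.022]
[-1.621  0.759  6.714  0.053 -0.024 -0.022]
```

apply_moves:
  targets:
    - [-0.4,0.15,1.3,0,0,0]
    - [-0.75,0.33,2.8,0,0,0]
    - [-0.75,0.33,2.8,0,0,0]
    - [-0.75,0.33,2.8,0,0,0]
    - [-1,0.45,3.9,0,0,0]
    - [-1.2,0.55,4.8,0,0,0]
    - [-1.2,0.55,4.8,0,0,0]

```text
t: 10.0
ee_pos: [0.4501, -0.1923, 0.2388]
tcp_rot: [[-0.849, 0.035, 0.528], [0.031, 0.999, -0.017], [-0.528, 0.002, -0.849]]
contact_force: [-0.2, 0.4, -0.7]
grip_width: 0.0134
grasp_force: 30.0
```

```bash
python3 - <<'E'
from plan import *
s,f=grabw('w7');print(s['t'],s['joint_pos'],s['ee_pos']+s['tcp_rot']@EYE,s['contact_force'],s['torque'])
for a in(.01,.03):print(rel(*goal2(a,58,-2),s))
from rig import cams
S=[]
for n in('top','side'):
    g=cams.grab_frame(n);u=proj(g,TIP).astype(int);c=g['img'][u[1]-20:u[1]+20,u[0]-20:u[0]+20];S.append(cv2.resize(c,(400,400),interpolation=3))
    print(n,proj(g,s['ee_pos']+s['tcp_rot']@EYE)-u+20,proj(g,TIP)-u+20)
cv2.imwrite('pics/c7.png',np.hstack(S)[:,:,::-1])
E
```

```text
10.0 [-0.901 -0.288  2.197  0.531  0.923 -2.695] [ 0.511 -0.195  0.249] [-0.221  0.398 -0.674] [0.085 0.146 0.087]
[-0.033 -0.02  -0.079  0.099 -0.112 -0.065]
[-0.472  0.193  1.861  0.099 -0.112 -0.065]
top [20.024 20.694] [20.883 20.909]
side [18.931 22.384] [20.772 20.304]
```

View pics/c7.png

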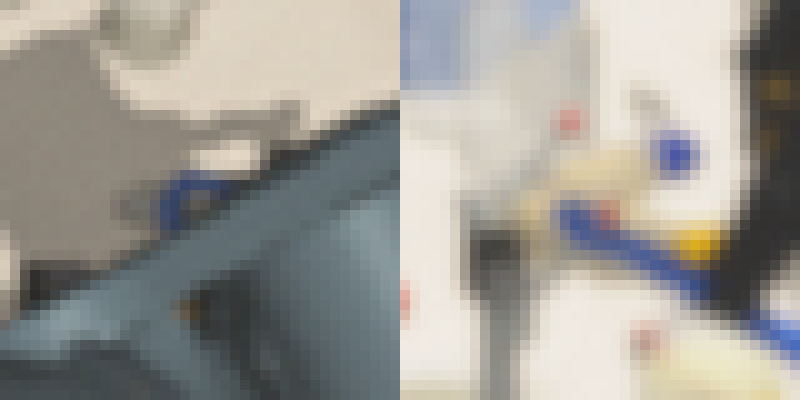

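The side crop shows the red tip at (607,210), just through and above the ring at about (590,222), and there's no contact force. The peg is in the eye, so I'll slide further and tilt the scoop toward vertical.

apply_moves:
  targets:
    - [-0.2,0.1,0.9,0,0,0]
    - [-0.45,0.2,1.8,0,0,0]
    - [-0.45,0.2,1.8,0,0,0]
    - [-0.45,0.2,1.8,0,0,0]

```text
t: 10.48
ee_pos: [0.4636, -0.1909, 0.2268]
tcp_rot: [[-0.848, 0.035, 0.529], [0.03, 0.999, -0.017], [-0.529, 0.001, -0.849]]
contact_force: [-0.9, -0.2, -0.0]
grip_width: 0.0138
grasp_force: 30.0
```

```bash
python3 - <<'E'
from plan import *
s=monitor.state();print(s['joint_pos'],s['ee_pos']+s['tcp_rot']@EYE,s['contact_force'])
for t in(50,40,30,20):print(t,rel(*goal2(.029,t,-4),s))
E
```

```text
[-0.867 -0.237  2.186  0.537  0.872 -2.687] [ 0.524 -0.194  0.237] [-0.852 -0.178 -0.013]
50 [ 0.319  0.2    0.859  1.23  -8.075  1.607]
40 [  0.491   0.185   1.923   1.37  -18.074   1.498]
30 [  0.476   0.163   3.      1.504 -28.073   1.381]
20 [  0.274   0.137   4.057   1.633 -38.072   1.255]
```

apply_moves:
  targets:
    - [0.2,0.1,0.4,0.6,-4,0.8]
    - [0.32,0.2,0.86,1.2,-8,1.6]
    - [0.42,0.19,1.4,1.3,-13,1.5]
    - [0.49,0.19,1.9,1.4,-18,1.5]
    - [0.49,0.19,1.9,1.4,-18,1.5]
    - [0.49,0.19,1.9,1.4,-18,1.5]

```text
t: 10.98
ee_pos: [0.469, -0.1792, 0.2175]
tcp_rot: [[-0.665, 0.084, 0.742], [0.06, 0.996, -0.059], [-0.744, 0.006, -0.668]]
contact_force: [-15.0, -2.2, -16.4]
grip_width: 0.0142
grasp_force: 30.3
```

```bash
python3 - <<'E'
from plan import *
s=monitor.state();print(s['joint_pos'],s['ee_pos']+s['tcp_rot']@EYE,s['contact_force'])
for t in(40,35,30,25):print(t,rel(*goal2(.029,t,-4),s))
E
```

```text
[-0.963 -0.3    2.375  1.016  0.745 -3.117] [ 0.524 -0.185  0.244] [-14.989  -2.211 -16.369]
40 [ 0.609 -1.004  0.747 -0.392 -1.894 -0.786]
35 [ 0.775 -1.003  1.26  -0.426 -6.894 -0.768]
30 [  0.895  -1.001   1.785  -0.46  -11.894  -0.75 ]
25 [  0.968  -0.999   2.319  -0.493 -16.894  -0.73 ]
```

Joint 6 reached its limit and pulled the eye sideways against the peg, so I'll back off to a tilt that's reachable.

```bash
python3 - <<'E'
from plan import *
s=monitor.state()
for t,y in((52,-4),(50,-8)):print(t,rel(*goal2(.029,t,y),s))
E
```

```text
52 [ 0.036 -1.004 -0.411 -0.308 10.106 -0.823]
50 [ 0.142 -0.593 -0.216  2.461  8.092  2.06 ]
```

apply_moves:
  targets:
    - [0.07,-0.3,-0.1,1.2,4,1]
    - [0.14,-0.6,-0.2,2.5,8,2]
    - [0.14,-0.6,-0.2,2.5,8,2]
    - [0.14,-0.6,-0.2,2.5,8,2]
    - [0.14,-0.6,-0.2,2.5,8,2]

```text
t: 11.4
ee_pos: [0.4683, -0.1865, 0.2216]
tcp_rot: [[-0.754, 0.137, 0.642], [0.102, 0.991, -0.092], [-0.648, -0.004, -0.761]]
contact_force: [-7.8, -3.6, -6.3]
grip_width: 0.0133
grasp_force: 30.0
```

```bash
python3 - <<'E'
from plan import *
s=monitor.state();print(s['joint_pos'],s['ee_pos']+s['tcp_rot']@EYE,s['contact_force'],TIP+p*.029)
for t,y in((50,-8),(45,-12),(40,-16)):print(t,rel(*goal2(.029,t,y),s))
E
```

```text
[-0.882 -0.294  2.297  0.728  0.717 -2.776] [ 0.526 -0.195  0.241] [-7.791 -3.623 -6.334] [ 0.524 -0.194  0.237]
50 [ 0.436  0.127  0.116 -0.084  0.42   0.222]
45 [ 0.607  0.526  0.633  2.639 -4.571  3.166]
40 [ 0.714  0.891  1.18   5.62  -9.549  5.872]
```

apply_moves:
  targets:
    - [0.3,0.1,0.1,0,0.4,0.2]
    - [0.5,0.13,0.1,0,0.4,0.2]
    - [0.5,0.13,0.1,0,0.4,0.2]
    - [0.5,0.13,0.1,0,0.4,0.2]

```text
t: 11.73
ee_pos: [0.4673, -0.1855, 0.2202]
tcp_rot: [[-0.755, 0.14, 0.641], [0.106, 0.99, -0.092], [-0.647, -0.002, -0.762]]
contact_force: [-0.1, -0.8, -0.1]
grip_width: 0.0141
grasp_force: 29.9
```

```bash
python3 - <<'E'
from plan import *
s=monitor.state();print(s['t'],s['joint_pos'],s['ee_pos']+s['tcp_rot']@EYE,s['contact_force'],s['torque'])
for t,y in((45,-12),(40,-16),(40,-20),(30,-25)):print(t,rel(*goal2(.029,t,y),s))
E
```

```text
11.7333 [-0.881 -0.295  2.3    0.727  0.715 -2.771] [ 0.525 -0.194  0.239] [-0.08  -0.827 -0.138] [0.148 0.199 0.004]
45 [ 0.431  0.443  0.599  2.582 -4.659  2.965]
40 [ 0.539  0.807  1.146  5.551 -9.641  5.676]
40 [ 0.485  1.183  1.19   8.391 -9.618  8.499]
30 [  0.553   1.476   2.321  12.993 -19.504  10.982]
```

apply_moves:
  targets:
    - [0.22,0.22,0.3,1.3,-2.3,1.5]
    - [0.43,0.44,0.6,2.6,-4.7,3]
    - [0.5,0.63,0.87,4,-7.2,4.3]
    - [0.54,0.8,1.15,5.5,-9.6,5.7]
    - [0.54,0.8,1.15,5.5,-9.6,5.7]
    - [0.54,0.8,1.15,5.5,-9.6,5.7]

```text
t: 12.23
ee_pos: [0.4716, -0.1773, 0.2071]
tcp_rot: [[-0.62, 0.274, 0.735], [0.178, 0.962, -0.208], [-0.764, 0.002, -0.645]]
contact_force: [0.4, 0.5, -0.3]
grip_width: 0.0136
grasp_force: 29.9
```

```bash
python3 - <<'E'
from plan import *
s=monitor.state();print(s['t'],s['joint_pos'],s['ee_pos']+s['tcp_rot']@EYE,s['contact_force'],s['torque'])
for t,y in((40,-16),(35,-20),(30,-24),(30,-28)):print(t,rel(*goal2(.029,t,y),s))
E
```

```text
12.2333 [-0.848 -0.317  2.427  1.077  0.489 -2.985] [ 0.524 -0.193  0.236] [ 0.426  0.495 -0.306] [ 0.143  0.273 -0.018]
40 [-0.084 -0.064 -0.024  0.15  -0.173 -0.007]
35 [ 0.087  0.297  0.497  3.32  -5.174  2.427]
30 [  0.198   0.613   1.049   6.704 -10.163   4.584]
30 [  0.157   0.948   1.098   9.981 -10.146   6.887]
```

apply_moves:
  targets:
    - [0.15,0,0.13,0,0,0]
    - [0.3,0,0.26,0,0,0]
    - [0.3,0,0.26,0,0,0]

```text
t: 12.48
ee_pos: [0.4719, -0.1783, 0.2035]
tcp_rot: [[-0.619, 0.275, 0.736], [0.178, 0.961, -0.21], [-0.765, 0.001, -0.644]]
contact_force: [-0.8, 0.5, -0.5]
grip_width: 0.0138
grasp_force: 29.9
```

apply_moves:
  targets:
    - [0,0,0,0,0,0]
    - [0,0,0,0,0,0]
    - [0,0,0,0,0,0]
    - [0,0,0,0,0,0]
    - [0,0,0,0,0,0]
    - [0,0,0,0,0,0]
  gripper: 4.5

```text
t: 12.98
ee_pos: [0.4717, -0.1778, 0.2033]
tcp_rot: [[-0.619, 0.275, 0.736], [0.178, 0.961, -0.21], [-0.765, 0.001, -0.644]]
contact_force: [-0.1, -0.1, -0.2]
grip_width: 0.0451
grasp_force: 0.0
```

```bash
python3 - <<'E'
from plan import *
from rig import cams
s=monitor.state();print(s['t'],s['joint_pos'],s['contact_force'])
S=[]
for n in('top','side'):
    g=cams.grab_frame(n);u=proj(g,TIP).astype(int)+[0,12];c=g['img'][u[1]-30:u[1]+30,u[0]-30:u[0]+30];S.append(cv2.resize(c,(400,400),interpolation=3))
cv2.imwrite('pics/c8.png',np.hstack(S)[:,:,::-1])
E
```

```text
12.9833 [-0.848 -0.305  2.43   1.103  0.481 -3.013] [-0.057 -0.103 -0.213]
```

View pics/c8.png

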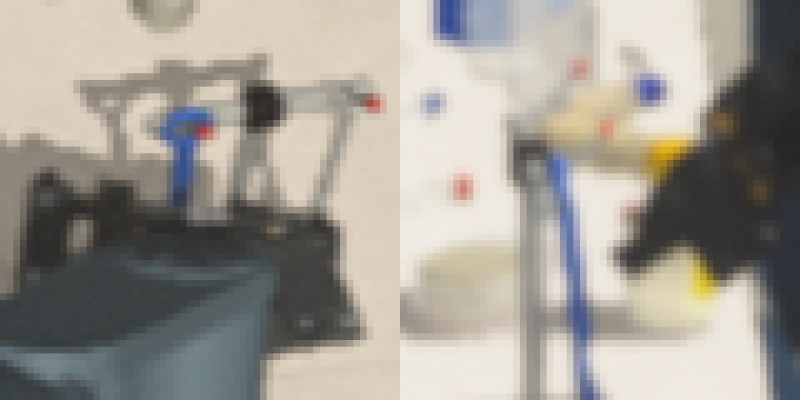

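The crops show the scoop hanging by its eye on the free peg, below the red tip, with the handle near vertical and clear of the fingers. Next I'll retreat and compute the bar's position from w4.

```bash
python3 - <<'E'
from plan import *
f=dict(np.load('w4.npz'));g=dict(np.load('w5.npz'))
a=plane(f,(122.5,85),.128);b=plane(f,(124.5,195),.128);m=plane(f,(123.5,141),.128)
print('bar',a,b,m,np.degrees(np.arctan2(-(a-b)[0],(a-b)[1])))
im=g['img'].mean(2).astype(int)
for v in(100,140,180):print(im[v,120:156])
R=np.c_[[-.5,.866,0],[.866,.5,0],[0,0,-1.]]
print(rel(np.array([.42,-.12,.38]),R))
E
```

```text
bar [0.443 0.391 0.128] [0.451 0.321 0.128] [0.446 0.357 0.128] 6.477057409372131
[37 42 37 37 37 47 66 83 95 96 96 89 83 74 70 61 60 54 50 51 48 45 46 51
 50 48 52 52 52 53 52 50 54 53 54 55]
[40 43 41 40 42 56 69 86 90 96 91 86 78 72 66 63 56 52 49 45 45 45 49 50
 54 49 52 53 53 52 51 52 51 52 51 51]
[41 39 40 44 48 53 70 83 88 88 85 81 75 69 66 62 58 51 49 42 44 42 49 47
 50 51 53 49 48 52 52 52 52 50 47 49]
[ -9.29    4.16  -16.399  19.203  47.318  41.121]
```

apply_moves:
  targets:
    - [0,0,-1.5,0,0,0]
    - [0,0,-3,0,0,0]
    - [0,0,-4.5,0,0,0]
    - [0,0,-4.5,0,0,0]

```text
t: 13.42
ee_pos: [0.4382, -0.1686, 0.234]
tcp_rot: [[-0.618, 0.275, 0.737], [0.176, 0.961, -0.212], [-0.767, -0.001, -0.642]]
contact_force: [-0.8, 0.5, 0.9]
grip_width: 0.045
grasp_force: 0.0
```

```bash
python3 - <<'E'
from plan import *
R=np.c_[[-.5,.866,0],[.866,.5,0],[0,0,-1.]]
print(rel(np.array([.40,-.08,.40]),R))
E
```

```text
[ -8.807   7.449 -15.354  19.141  47.517  41.147]
```

apply_moves:
  targets:
    - [-1,0.5,-3,0,0,0]
    - [-2.5,1.5,-5,3,7,6]
    - [-4,3,-7,5,12,10]
    - [-5,4,-9,7.5,18,15]
    - [-6,5,-11,10,24,20]
    - [-7,6,-13,12,30,26]
    - [-8,7,-15,14,36,31]
    - [-8.8,7.5,-15.4,17,42,36]
    - [-8.8,7.5,-15.4,19,47,41]
    - [-8.8,7.5,-15.4,19,47,41]

```text
t: 14.25
ee_pos: [0.4023, -0.0784, 0.4011]
tcp_rot: [[-0.65, 0.728, 0.218], [0.722, 0.681, -0.122], [-0.238, 0.078, -0.968]]
contact_force: [0.2, -0.4, -0.0]
grip_width: 0.045
grasp_force: 0.0
```

```bash
cat >> plan.py <<'E'
BAR=np.array([.446,.357,.128]);Y=np.radians(6.2);HX=np.array([np.cos(Y),np.sin(Y),0]);HY=np.array([-np.sin(Y),np.cos(Y),0])
RB=np.c_[HY,HX,[0,0,-1.]]
E
python3 - <<'E'
from plan import *
s=monitor.state();print(s['t'],s['ee_pos'],s['joint_pos'])
print(rel(BAR+[0,0,.17],RB))
E
```

```text
14.25 [ 0.402 -0.078  0.401] [-0.478 -0.472  1.927 -0.008  1.434 -1.22 ]
[31.058 32.019  5.613  8.747 11.858 36.131]
```

apply_moves:
  targets:
    - [2,2,0,2,2,6]
    - [4.5,5,0,4,5,13]
    - [7.5,8,0,6,8,19]
    - [10.5,11,1,8,11,25]
    - [13,14,2,8.7,11.9,31]
    - [16,17,3,8.7,11.9,36.1]
    - [19,20,3,8.7,11.9,36.1]
    - [22,23,4,8.7,11.9,36.1]
    - [25,26,5,8.7,11.9,36.1]
    - [28,29,5.6,8.7,11.9,36.1]

```text
t: 15.08
ee_pos: [0.4393, 0.2851, 0.3073]
tcp_rot: [[-0.11, 0.994, -0.002], [0.994, 0.11, 0.002], [0.002, -0.002, -1.0]]
contact_force: [0.2, -1.2, -0.1]
grip_width: 0.0452
grasp_force: 0.0
```

```bash
python3 - <<'E'
from plan import *
s=monitor.state();print(s['t'],s['ee_pos'],s['joint_pos'])
print(rel(BAR+[0,0,.12],RB))
E
```

```text
15.0833 [0.439 0.285 0.307] [0.348 0.03  1.683 0.002 1.43  0.237]
[ 7.057  1.468  5.94  -0.104 -0.114  0.113]
```

```bash
python3 - <<'E'
from plan import *
s,f=grabw('w9');u=proj(f,BAR);print(u,proj(f,BAR+HY*.04),proj(f,BAR-HY*.04),proj(f,BAR+HX*.005),proj(f,BAR-HX*.005))
im=f['img'].mean(2).astype(int);c=int(u[0])
for v in range(int(u[1])-50,int(u[1])+51,10):print(v,c-15,im[v,c-15:c+16])
cv2.imwrite('pics/c9.png',f['img'][:,:,::-1])
E
```

```text
[299.047 134.073] [299.728  90.515] [298.416 174.432] [304.086 134.083] [294.008 134.062]
84 284 [121 126 123  98  81  76  76  77  79  86  95  99 105 106 104 105 106 103
 104 101  99  97 101 115 129 139 143 147 153 154 156]
94 284 [105 122 120  99  78  76  76  78  81  89  95 104 104 103 105 115 117 119
 113 110 103 101 101 108 120 137 142 149 154 155 157]
104 284 [139 135 122  98  79  74  75  79  78  79  81  85  87  96 108 114 121 116
 115 110 105 102 107 120 134 142 148 152 154 157 158]
114 284 [213 174 131  94  77  74  75  73  74  78  82  81  87  99 108 114 119 116
 116 107 107 108 112 127 141 147 150 154 159 156 158]
124 284 [208 171 129  95  73  71  73  72  75  77  78  81  87  96 110 114 121 115
 111 108 104 104 114 130 144 148 152 156 158 159 158]
134 284 [172 148 122  90  75  71  70  73  71  75  76  81  86  97 111 117 119 113
 109 105 100 108 118 133 144 147 154 156 160 158 161]
144 284 [202 159 117  83  72  70  70  73  73  71  75  80  89  98 107 112 114 112
 104 103  98 106 125 137 143 146 153 156 158 158 158]
154 284 [206 163 117  88  73  67  71  70  72  72  74  78  86  99 106 111 111 107
 101  93  95 103 125 137 142 149 155 156 156 156 157]
164 284 [123 132 112  83  69  67  67  66  68  67  69  71  85  98 106 108 105 101
  97  94  93 104 122 135 141 148 152 157 154 157 154]
174 284 [113 118 103  79  67  64  66  66  65  73  79  87  94 100 107 103 103  99
  94  89  92 105 124 133 141 150 152 153 154 154 153]
184 284 [184 144 107  79  68  66  65  70  81  88  93  89  88  87  85  83  80  78
  73  76  84 102 121 133 142 147 148 151 150 150 152]
```

View pics/c9.png

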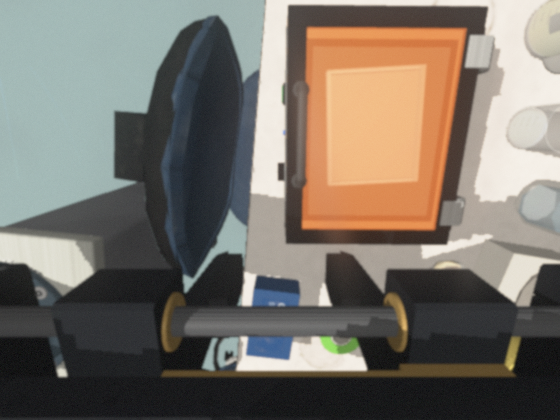

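The bar is at columns 296–305 (centre about 300.5) and rows 88–180, which is 1.5 mm from the prediction. I'll correct for that, descend and grip it.

apply_moves:
  targets:
    - [3.5,0.8,2,0,0,0]
    - [7.1,1.6,4,0,0,0]
    - [7.1,1.6,7,0,0,0]
    - [7.1,1.6,10,0,0,0]
    - [7.1,1.6,13,0,0,0]
    - [7.1,1.6,15.5,0,0,0]
    - [7.1,1.6,16.7,0,0,0]
    - [7.1,1.6,16.7,0,0,0]
    - [7.1,1.6,16.7,0,0,0]
    - [7.1,1.6,16.7,0,0,0]

```text
t: 15.97
ee_pos: [0.4486, 0.355, 0.1438]
tcp_rot: [[-0.108, 0.994, 0.001], [0.994, 0.108, 0.002], [0.001, 0.001, -1.0]]
contact_force: [-0.6, 0.7, 0.5]
grip_width: 0.045
grasp_force: 0.0
```

apply_moves:
  targets:
    - [0,0,0,0,0,0]
    - [0,0,0,0,0,0]
    - [0,0,0,0,0,0]
    - [0,0,0,0,0,0]
    - [0,0,0,0,0,0]
    - [0,0,0,0,0,0]
  gripper: 0.3

```text
t: 16.47
ee_pos: [0.4485, 0.3544, 0.1429]
tcp_rot: [[-0.107, 0.994, 0.002], [0.994, 0.107, 0.001], [0.001, 0.002, -1.0]]
contact_force: [2.3, 1.2, -3.6]
grip_width: 0.0092
grasp_force: 30.0
```

```bash
python3 - <<'E'
from plan import *
from rig import cams
s=monitor.state();M=s['tcp_rot'];print(s['t'],s['ee_pos'],s['joint_pos'],s['grip_width'],s['contact_force'])
for n in('top','side'):
    g=cams.grab_frame(n);cv2.imwrite(f'pics/{n}10.png',g['img'][:,:,::-1])
    u=proj(g,[.53,-.195,.17]).astype(int);h=cv2.cvtColor(g['img'],cv2.COLOR_RGB2HSV)
    m=cv2.inRange(h,(108,120,70),(128,255,255));q=np.zeros_like(m);q[u[1]-35:u[1]+35,u[0]-16:u[0]+16]=255
    k,l,st,c=cv2.connectedComponentsWithStats(m&q);print(n,st[1:][st[1:,4]>8],proj(g,[.533,-.193,.228]),proj(g,[.533,-.193,.06]))
# arc in hinge frame: displacement of bar at angle q
a0=np.arctan2(44,192);r=np.hypot(.192,.044)
for q in np.radians([5,10,15,20,25,30,35,40,45]):
    dX=r*(np.cos(a0)-np.cos(a0+q));dZ=r*(np.sin(a0+q)-np.sin(a0))
    d=M.T@(HX*dX+[0,0,dZ]);print(round(np.degrees(q)),(d*100).round(2))
E
```

```text
16.4667 [0.448 0.354 0.143] [ 0.461  0.309  1.714 -0.     1.117  0.354] 0.00919885595551429 [ 2.263  1.202 -3.578]
top [[337 200   6  11  18]
 [332 213  11  15  93]] [339.84  200.546] [334.541 222.593]
side [[285 177   2   6   9]
 [286 191   4  10  23]] [282.32  157.775] [282.697 196.376]
5 [ 0.    0.46 -1.66]
10 [ 0.    1.06 -3.27]
15 [ 0.    1.8  -4.82]
20 [ 0.01  2.67 -6.3 ]
25 [ 0.01  3.67 -7.7 ]
30 [ 0.01  4.79 -9.  ]
35 [  0.01   6.02 -10.21]
40 [  0.01   7.34 -11.3 ]
45 [  0.01   8.76 -12.27]
```

The bar is held. Now I'll raise the cover along its arc in two halves.

apply_moves:
  targets:
    - [0,0.2,-0.8,0,0,0]
    - [0,0.46,-1.66,0,0,0]
    - [0,0.75,-2.5,0,0,0]
    - [0,1.06,-3.27,0,0,0]
    - [0,1.4,-4.05,0,0,0]
    - [0,1.8,-4.82,0,0,0]
    - [0,2.22,-5.57,0,0,0]
    - [0,2.67,-6.3,0,0,0]
    - [0,2.67,-6.3,0,0,0]
    - [0,2.67,-6.3,0,0,0]

```text
t: 17.4
ee_pos: [0.4738, 0.3569, 0.2052]
tcp_rot: [[-0.107, 0.994, -0.002], [0.994, 0.107, -0.0], [-0.0, -0.002, -1.0]]
contact_force: [2.2, -0.4, -5.8]
grip_width: 0.0086
grasp_force: 30.0
```

apply_moves:
  targets:
    - [0,0.5,-0.7,0,0,0]
    - [0,1,-1.4,0,0,0]
    - [0,1.55,-2.05,0,0,0]
    - [0,2.12,-2.7,0,0,0]
    - [0,2.72,-3.3,0,0,0]
    - [0,3.35,-3.91,0,0,0]
    - [0,4,-4.45,0,0,0]
    - [0,4.67,-5,0,0,0]
    - [0,5.4,-5.5,0,0,0]
    - [0,6.09,-5.97,0,0,0]

```text
t: 18.23
ee_pos: [0.5344, 0.3633, 0.2682]
tcp_rot: [[-0.108, 0.994, -0.002], [0.994, 0.108, -0.001], [-0.001, -0.002, -1.0]]
contact_force: [-8.8, -5.2, 8.0]
grip_width: 0.0089
grasp_force: 30.0
```

apply_moves:
  targets:
    - [0,0,0,0,0,0]
    - [0,0,0,0,0,0]
    - [0,0,0,0,0,0]
    - [0,0,0,0,0,0]
    - [0,0,0,0,0,0]
    - [0,0,0,0,0,0]

```text
t: 18.73
ee_pos: [0.5347, 0.3634, 0.2682]
tcp_rot: [[-0.108, 0.994, -0.0], [0.994, 0.108, -0.0], [-0.0, -0.0, -1.0]]
contact_force: [-7.9, -4.8, 8.8]
grip_width: 0.0088
grasp_force: 30.0
```

```bash
python3 - <<'E'
from plan import *
from rig import cams
s=monitor.state();P0=np.array([.4485,.3544,.1429]);d=s['ee_pos']-P0
X,Z=d@HX,d[2];a0=np.arctan2(44,192)
print('cover deg',np.degrees(np.arctan2(.044+Z,.192-X)-a0),'r',np.hypot(.044+Z,.192-X),s['contact_force'],s['grip_width'],s['joint_vel'])
S=[]
for n,p0,h in(('side',[.53,-.195,.17],35),('side',[.53,.36,.2],60)):
    g=cams.grab_frame(n);u=proj(g,p0).astype(int);c=g['img'][u[1]-h:u[1]+h,u[0]-h:u[0]+h];S.append(cv2.resize(c,(400,400),interpolation=3))
cv2.imwrite('pics/c11.png',np.hstack(S)[:,:,::-1])
E
```

```text
cover deg 45.20124297851087 r 0.19941156702390242 [-7.932 -4.798  8.755] 0.00876270627363497 [ 0.    -0.001 -0.     0.001  0.    -0.   ]
```

View pics/c11.png

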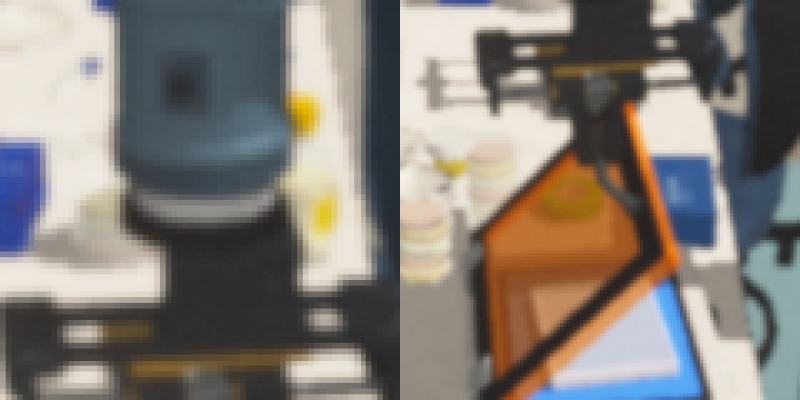

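The cover is open at about 45°, held and still. The arm hides the stand in the side view, so I'll check the scoop in the top view and hand in if it's unchanged.

```bash
python3 - <<'E'
from plan import *
from rig import cams,r
g=cams.grab_frame('top');u=proj(g,[.53,-.195,.17]).astype(int);h=cv2.cvtColor(g['img'],cv2.COLOR_RGB2HSV)
m=cv2.inRange(h,(108,120,70),(128,255,255));q=np.zeros_like(m);q[u[1]-35:u[1]+35,u[0]-16:u[0]+16]=255
k,l,st,c=cv2.connectedComponentsWithStats(m&q);b=st[1:][st[1:,4]>8];print(b)
if len(b)==2 and abs(b[0][:2]-[337,200]).max()<=2 and abs(b[1][:2]-[332,213]).max()<=2: print(r.sign_off())
E
```

```text
[[337 200   6  11  18]
 [332 213  11  16  94]]
the job is handed in; nothing more can be done
None
```

I handed the job in with the scoop hanging by its eye on the free peg, let go, and the gripper holding the cover still at about 45° by its bar; the sign-off gave no verdict.

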